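Lower the blood-taking arm rest

TASK

Make the tilted arm rest ready for the next patient: with your fingertips, press the red release bar right down so that the ratchet pawls come free of the teeth, and, keeping the bar pressed, push the arm rest smoothly down until it lies fully down on its buffers; then let go so that the bar springs back up. Only push: do not force the arm rest down against engaged teeth, slam it down or pull it up, and leave the tube rack, gel bottle and sample cup where they stand.

Things in the scene. Friction and masses are not known exactly. Their poses are not given: they have to be found in the camera images.
- armrest_base: grey steel base plate 420 x 210 x 12 mm, fixed to the counter. Origin on the counter, below the release bar's place when the arm rest is fully down; x points from the arm rest's free end to its hinge, y along the hinge axis, z up. The hinge axis is at x = 350, z = 50 mm. At x = 180 to 245 mm a toothed steel quadrant stands at each side (y = +-89 mm, 190 mm high)
- release_bar (a point): middle of the axis of the red round release bar: 26 mm diameter, 138 mm long, level, across the free end of the arm rest, beyond the cushion's end and above it. With the arm rest fully down this point is 98 mm above the counter and 345 mm (level) from the hinge axis with the bar up; 70 mm and 353 mm with it pressed
- release (a joint): angle of the release bar on the board, rad: 0 up, pawls in the teeth; over 0.11 pawls clear; 0.17 right down on its stop (27 mm travel at the bar). A spring lifts it: 2 N at the top, 6 N at the stop. It may start part-way, pawls resting on a tooth's slope. Its pivot on the board lies 187 mm from the hinge axis, 12 mm below it (board's frame); bar's axis 158 mm out and 60 mm up from there
- armrest (a joint): tilt of the arm rest, a blue cushioned board 130 mm wide, 44 mm thick, reaching 380 mm from its hinge axis: 0 fully down on its buffers; 0.38 to 0.60 rad at the start. With the pawls in the teeth (one every 0.08 rad) it cannot go down, only up. With them clear it stays where left (hinge friction) and goes down with 8 to 10 N on the bar, once the bar is on its stop
- tube_rack: loose yellow tube rack 90 x 134 x 70 mm with capped tubes to 105 mm high; origin at the centre of its underside. Leave alone
- gel_bottle: loose clear and blue hand gel pump bottle, 56 mm diameter, 143 mm high; origin at the centre of its underside. Leave alone
- sample_cup: loose white sample cup with yellow lid, 68 mm diameter, 71 mm high; origin at the centre of its underside. Leave alone

How it is judged:
On the way, in this order (a step that is already met when the one before it is completed fails the run):
1. the release bar is pressed right down, pawls clear of the teeth, with the arm rest still up (value of joint release above 0.13 rad and value of joint armrest above 0.28 rad), for 0.1 s.
2. the arm rest is pushed fully down with the bar held pressed (value of joint armrest below 0.03 rad and value of joint release above 0.11 rad), for 0.1 s.
At the end, for the whole second after the job is handed in: The arm rest lies fully down (tilt under 0.03 rad, 10 mm at the free end), the release bar has sprung back up (under 0.07 rad) with the pawls in the teeth, and the rack, bottle and cup stand within 20 mm of where they were (value of joint armrest below 0.03 rad and value of joint release below 0.07 rad and distance of each of tube_rack, gel_bottle, sample_cup from where it was at the start of the episode below 0.02 m); the robot touches nothing.
It fails at once if the arm rest is forced down while the pawls are in the teeth (value of joint release below 0.05 rad and velocity of joint armrest below -0.5 rad/s).
It fails at once if the arm rest is dropped or slammed down (faster than 1.5 rad/s, 0.5 m/s at the bar) (velocity of joint armrest below -1.5 rad/s).
It fails at once if the raised arm rest is pulled up (faster than 0.3 rad/s, 0.1 m/s at the bar, or above its top notch) ((velocity of joint armrest above 0.3 rad/s and value of joint armrest above 0.1 rad) or value of joint armrest above 0.66 rad).
It fails at once if the tube rack, gel bottle or sample cup is moved, lifted or tipped (distance of any of tube_rack, gel_bottle, sample_cup from where it was at the start of the episode above 0.02 m or angle between any of tube_rack, gel_bottle, sample_cup's own z axis and vertical above 0.3 rad).
It also fails if it takes over 40 s, if anything falls off the work surface, if the arm or the gripper's body presses on something with over 40 N, if the wrist force passes 120 N, or if a joint passes its speed limit or range.

ROBOT

A 6-joint arm with a two-finger parallel gripper is mounted at the origin on the work surface. World frame = base frame: x ahead of the robot, y to its left, z up, the work surface at z = 0. Lengths are in m, angles in rad, forces in N, time in s.
With the tool pointing down it reaches from about 0.275 to 0.875 m from the base axis. Payload 12.5 kg.
Tool frame: the origin (TCP) lies on the front face of the gripper's body, between the roots of the fingers; the fingertips stand 73 mm ahead of it and the grasp point (between the pads) lies 54 mm ahead of it; z points along the fingers, x is the direction in which the jaws open and shut, and the axes are right-handed (so a half turn about z gives the same grasp; the last joint's range is limited). The gripper opens to 85 mm and grips with 20 to 120 N. Pads are 22 mm wide; open, the fingers measure 114 mm over their backs; the gripper's body (76 mm by 85 mm) begins 54 mm behind the grasp point. The pads swing forward as they close: fully open they stand 13 mm farther back than shut.
Start: joints at [-1.314, 0.351, 1.652, -0, 1.139, -0.085], TCP at [0.184, -0.518, 0.304] pointing down, gripper open.
Joint ranges: [-2.75, 2.75], [-0.79, 2.1], [0.01, 2.65], [-1.57, 4.71], [0.07, 3.14], [-2.87, 2.87]. Speed limits (rad/s): [2.22, 2.22, 2.79, 3.14, 3.14, 3.14].

INTERFACE

Orientations are given as a unit quaternion [x, y, z, w].
In Python, from workcell import sensors, cams, ticket gives the robot as it stands.
- The arm moves only by the shell command python3 -m handwheel 'ROWS' [FORCE]. ROWS is JSON, a list of rows, each a list of 7 numbers: the shift along the tool's x, y, z each as a share of 120 mm, from -1 to 1, then the turn, a rotation vector about the tool's x, y, z each as a share of pi rad, from -1 to 1, then the closure, from -1 (fully open) to 1 (shut). A call has 1 to 8 rows; each row shifts and turns the commanded pose from where the row before left it, along the tool's axes as they then stand; what a row does not reach is not made up. A row lasts 1/10 s, in which the tool goes at most 50 mm and 8.59 degrees, less where a joint would pass 70% of its speed; a pose out of reach is approached as far as the arm can. A call with a number of a shift or a turn outside -1 to 1 is refused whole. A call with a gripper value outside its range is refused whole. The fingers move at their own pace and stop on an object; FORCE is the grip in N (left out, the last holds). Time passes only in rows, so rows that do not move let the fingers close. It gives the time, the measured TCP pose, the force and the opening at its end, in the units of the state.
- sensors.state(): the state, without advancing time (a new reading comes with each control period).
- cams.get_image(name): name is "scene" or "top" or "wrist"; returns a dict with "pixels" (420x560x3 uint8, red, green, blue), "range_z" (420x560 float32, m along the optical axis (not along the pixel's ray), 0 where there is no reading), "vfov" (degrees; the focal length in pixels is half the picture's height over the tangent of half this angle, whatever the lens; pixels are square), "cx", "cy" (the principal point, pixels), "xyz" and "orientation" of the camera in the world. Camera axes: x right, y down, z forward; pixel columns grow to the right and rows downward; lengths in m; the calibration is good to about 2 mm. A picture is of the moment at which its call begins.
- ticket.close_job(): hands the job in, once; it reports no verdict.
Trained networks look in a picture, given as the dict that the camera call returned (one of the last four; its "shot" number tells which), for a name from the list of things; names that differ only in an ending like _2 or _b are one class to them, and where a whole thing is asked for, a point or a joint stands for the part that bears it (a point fixed in the world has none). Each returns a list of dicts, best first, with "p" (0 to 1); they miss things now and then, are a little off and sometimes report something else, mostly with a low value. They report only what shows in the picture. A call takes as long as a camera call.
- cams.look_for(target, picture): "extent" ([left, top, width, height] in pixels, round what is visible of it).
- cams.silhouettes(target, picture): "region" (420x560 bool, what is visible of it) and "extent" ([left, top, width, height] in pixels, round what is visible of it).
- cams.spot_point(target, picture): "uv" ([column, row] in pixels: a listed point, or the origin of a listed thing).
The state is a dict: "clock": time; "joints": joint angles; "dq": joint speeds; "tau": joint torques, N m; "tool_pos": TCP position; "eef_rot": TCP orientation; "wrist_force": force on the tool from outside, world axes, zero at the start; "wrist_torque": the same for the moment, N m; "grip_width": finger opening in m.
Only numpy, scipy, OpenCV 4.12 (cv2) and the standard library are available. Lean on these libraries where they do the work, as an engineer would, in place of code of your own. Each camera call takes 0.05 s, during which the arm holds its last target.

## Working session

There is one attempt and no reset: what is moved stays moved. The work goes in short steps, Python scripts to look and compute and a shell command to move; the robot and the scene stay as the last step left them, time stands still between calls to the robot, and variables do not carry over. Pictures are saved under pics/ and viewed, and the job is handed in when it is done.

```bash
ls; mkdir -p pics; cat > h.py <<'E'
import numpy as np, cv2
from scipy.spatial.transform import Rotation as R
from workcell import sensors, cams, ticket
def f(im): return im["pixels"].shape[0]/2/np.tan(np.radians(im["vfov"])/2)
def world(im,u,v,z=None):
    z=im["range_z"][int(round(v)),int(round(u))] if z is None else z
    c=np.array([(u-im["cx"])/f(im)*z,(v-im["cy"])/f(im)*z,z])
    return R.from_quat(im["orientation"]).apply(c)+np.array(im["xyz"])
def cloud(im,m):
    v,u=np.nonzero(m&(im["range_z"]>0)); z=im["range_z"][v,u]
    c=np.stack([(u-im["cx"])/f(im)*z,(v-im["cy"])/f(im)*z,z],1)
    return R.from_quat(im["orientation"]).apply(c)+np.array(im["xyz"])
def save(im,n): cv2.imwrite("pics/"+n,im["pixels"][:,:,::-1])
E
python3 - <<'E'
from h import *
print(sensors.state())
for n in ["scene","top"]:
    im=cams.get_image(n); save(im,n+"0.png"); print(n,im["xyz"],im["orientation"],im["vfov"],im["cx"],im["cy"])
    for t in ["release_bar","armrest_base"]:
        for d in cams.spot_point(t,im)[:2]: print(t,d, world(im,*d["uv"]))
    for t in ["release_bar","armrest","tube_rack","gel_bottle","sample_cup"]:
        for d in cams.silhouettes(t,im)[:2]:
            P=cloud(im,d["region"]); print(t,d["p"],d["extent"],np.percentile(P,[2,50,98],axis=0).round(3).tolist() if len(P) else 0)
E
```

```text
pics
{'clock': 0.0, 'joints': array([-1.31359082e+00,  3.51250141e-01,  1.65245931e+00,  3.54459250e-05,
        1.13909533e+00, -8.45796172e-02]), 'dq': array([-4.38046804e-05,  5.70040748e-04, -2.01737195e-03, -1.19087509e-03,
       -4.73909766e-04, -3.39635003e-04]), 'tau': array([ 2.62792610e-04, -5.06103086e+01, -2.91402608e+01, -8.06431035e-05,
        4.58488488e-03,  1.05154754e-05]), 'tool_pos': array([ 0.18431769, -0.51792133,  0.30333737]), 'eef_rot': array([ 8.17054163e-01, -5.76560601e-01, -4.53542227e-04, -4.02328726e-04]), 'wrist_force': array([ 0.32770054, -0.31956794, -0.19352214]), 'wrist_torque': array([-0.0166786 ,  0.03739865, -0.03716427]), 'grip_width': 0.08522717650878074}
scene [ 1.22607716 -0.27163728  1.12840167] [ 0.78950956  0.54652992 -0.16408372 -0.22595627] 45.43916957295764 284.96060912349094 209.64755638612695
release_bar {'uv': [247.8, 141.8], 'p': 0.82} [ 0.52790771 -0.1091261   0.2859394 ]
release_bar {'uv': [144.9, 249.8], 'p': 0.27} [ 0.56069638 -0.40503681  0.04030577]
armrest_base {'uv': [223.4, 209.0], 'p': 0.71} [ 0.49725191 -0.18840755  0.
[... 891 characters left out ...]
} [ 0.52143851 -0.10879474  0.28587232]
armrest_base {'uv': [346.0, 250.6], 'p': 0.9} [ 0.48430117 -0.17563186  0.01191313]
release_bar 0.71 [236.6, 159.8, 107.5, 107.5] [[0.462, -0.141, 0.147], [0.525, -0.099, 0.282], [0.643, 0.038, 0.288]]
armrest 0.95 [187.5, 144.7, 178.5, 130.7] [[0.461, -0.163, 0.096], [0.563, -0.037, 0.207], [0.672, 0.129, 0.286]]
tube_rack 0.82 [335.1, 119.5, 72.8, 78.6] [[0.615, -0.284, -0.0], [0.687, -0.22, 0.059], [0.754, -0.156, 0.106]]
gel_bottle 0.51 [188.5, 144.4, 175.6, 131.3] [[0.461, -0.163, 0.059], [0.562, -0.036, 0.206], [0.674, 0.131, 0.286]]
sample_cup 0.65 [397.5, 289.4, 36.5, 33.3] [[0.346, -0.348, 0.008], [0.377, -0.316, 0.07], [0.407, -0.287, 0.074]]
```

View pics/scene0.png

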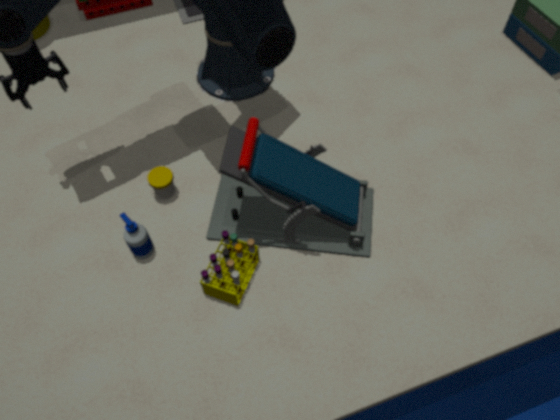

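View pics/top0.png

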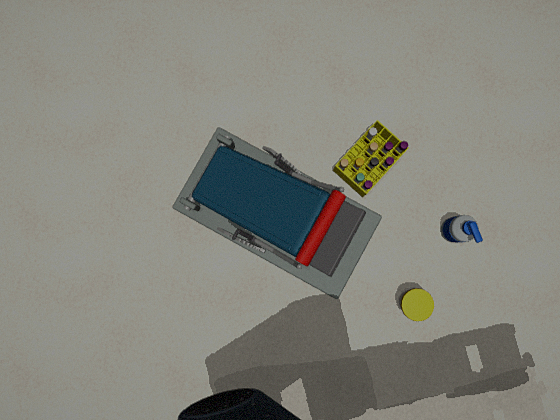

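```bash
python3 - <<'E'
from h import *
for n in ["scene","top"]:
    im=cams.get_image(n)
    hsv=cv2.cvtColor(im["pixels"],cv2.COLOR_RGB2HSV).astype(int)
    m=((hsv[...,0]<8)|(hsv[...,0]>172))&(hsv[...,1]>130)&(hsv[...,2]>60)
    m=cv2.morphologyEx(m.astype(np.uint8),cv2.MORPH_OPEN,np.ones((3,3)))
    k,l,st,_=cv2.connectedComponentsWithStats(m)
    for i in range(1,k):
        P=cloud(im,l==i)
        if len(P)<30: continue
        print(n,st[i],np.percentile(P,[2,50,98],axis=0).round(3).tolist())
        if st[i][4]>150:
            v,u=np.nonzero(l==i); c=np.mean(P,0); w,s,vt=np.linalg.svd(P-c,full_matrices=False); print(c,vt[0],np.ptp((P-c)@vt[0]))
    b=(hsv[...,0]>95)&(hsv[...,0]<125)&(hsv[...,1]>100)
    P=cloud(im,b); P=P[(P[:,2]>.1)&(P[:,2]<.3)]
    print("blue",np.percentile(P,[2,50,98],axis=0).round(3).tolist())
E
```

```text
scene [100   0  37   9 115] [[-0.46, -0.352, 0.028], [-0.447, -0.295, 0.033], [-0.436, -0.231, 0.038]]
scene [238 117  21  50 582] [[0.464, -0.143, 0.272], [0.529, -0.108, 0.285], [0.584, -0.069, 0.289]]
[ 0.52571119 -0.10718249  0.28207387] [ 0.86843928 -0.42288897  0.25880136] 0.4549655632649686
blue [[0.057, -0.412, 0.103], [0.585, -0.009, 0.182], [0.68, 0.117, 0.269]]
top [ 296  190   49   76 1192] [[0.464, -0.141, 0.276], [0.523, -0.106, 0.284], [0.581, -0.071, 0.288]]
[ 0.52262828 -0.10580961  0.28349945] [-0.88370084  0.4680496   0.00154528] 0.1372760506477656
blue [[0.482, -0.408, 0.104], [0.577, -0.002, 0.184], [0.671, 0.122, 0.246]]
```

The scene view shows the red bar at about (248,142) at the raised end of the blue arm rest. The top view has it from (340,192) to (302,264), with the rack, bottle and cup well to the right. Next I'll measure the cushion tilt and the bar state.

```bash
cat >> h.py <<'E'
def measure(verbose=True):
    im=cams.get_image("top"); hsv=cv2.cvtColor(im["pixels"],cv2.COLOR_RGB2HSV).astype(int)
    m=((hsv[...,0]<8)|(hsv[...,0]>172))&(hsv[...,1]>130)&(hsv[...,2]>60)
    P=cloud(im,cv2.morphologyEx(m.astype(np.uint8),cv2.MORPH_OPEN,np.ones((3,3)))>0)
    P=P[(P[:,0]>.35)&(P[:,0]<.7)&(P[:,1]>-.35)]
    b=(hsv[...,0]>90)&(hsv[...,0]<125)&(hsv[...,1]>100)
    b=cv2.erode(b.astype(np.uint8),np.ones((7,7)))>0
    B=cloud(im,b); B=B[(B[:,0]>.4)&(B[:,0]<.72)&(B[:,1]>-.2)&(B[:,2]>.05)]
    for _ in range(3):
        c=B.mean(0); n=np.linalg.svd(B-c,full_matrices=False)[2][2]; n*=np.sign(n[2]); r=(B-c)@n; B=B[abs(r)<2.5*r.std()+1e-6]
    return im,P,B,c,n
E
python3 - <<'E'
from h import *
im,P,B,c,n=measure()
ex=np.array([n[0],n[1]])/np.hypot(n[0],n[1])
print("n",n,"tilt",np.arccos(n[2]),"ex",ex,"n pts",len(B))
lo=np.percentile(P,1,axis=0);hi=np.percentile(P,99,axis=0)
print("bar",lo,hi, "top z",np.percentile(P[:,2],[80,90,95,99]))
c2=P.mean(0);d=np.linalg.svd(P-c2,full_matrices=False)[2][0];print(c2,d)
E
```

```text
n [0.25101602 0.46810303 0.84727239] tilt 0.5599674623291782 ex [0.47258202 0.88128669] n pts 6458
bar [ 0.46229034 -0.14355381  0.27343361] [ 0.58442161 -0.06899706  0.28892125] top z [0.28612321 0.28705348 0.28770752 0.28892125]
[ 0.5225348  -0.1058046   0.28320785] [-0.88402334  0.46737449 -0.00798863]
```

The cushion tilt is 0.56 rad and the bar axis is at z 0.274, which matches release ≈ 0. I'll raise the tool and shut the fingers first.

```bash
python3 -m handwheel '[[0,0,-0.4,0,0,0,1],[0,0,-0.4,0,0,0,1],[0,0,-0.4,0,0,0,1],[0,0,0,0,0,0,1]]' 40
cat >> h.py <<'E'
EX=np.array([.4705,.8824,0]); XT=np.array([.8824,-.4705,0]); H=np.array([.648,.131,.05])
BC=np.array([.523,-.106,.274])
def bar(th,rel):
    p=np.array([-158.,60]); c,s=np.cos(rel),np.sin(rel)
    # pressing: moves free end down & out
    p=np.array([c*p[0]-s*p[1], s*p[0]+c*p[1]])
    q=(np.array([-187.,-12])+p)/1000
    c,s=np.cos(th),np.sin(th)
    return H+EX*(c*q[0]+s*q[1])+np.array([0,0,-s*q[0]+c*q[1]])
def pose(b,phi,off):
    d=-EX*np.sin(phi)+np.array([0,0,-np.cos(phi)])
    y=np.cross(d,XT)
    return b-d*off, R.from_matrix(np.stack([XT,y,d],1))
def delta(p0,r0,p1,r1):
    return r0.inv().apply(p1-p0)/.12, (r0.inv()*r1).as_rotvec()/np.pi
def cur():
    s=sensors.state(); return s["tool_pos"],R.from_quat(s["eef_rot"])
E
python3 - <<'E'
from h import *
np.set_printoptions(suppress=True,precision=3)
print(bar(.56,0),bar(0,0),bar(0,.17),bar(.56,.17))
p,r=cur(); print(p)
t,q=pose(bar(.56,0),.6,.146); print(t,delta(p,r,t,q))
t,q=pose(bar(.56,0),0,.146);print(t,delta(p,r,t,q))
E
```

```text
clock: 1.35
tool_pos: [0.1846, -0.519, 0.4545]
eef_rot: [0.817, -0.577, 0.004, 0.003]
wrist_force: [0.3, -0.3, -0.1]
grip_width: 0.028
[ 0.522 -0.104  0.274] [ 0.486 -0.173  0.098] [ 0.482 -0.18   0.07 ] [ 0.512 -0.123  0.255]
[ 0.185 -0.519  0.455]
[ 0.561 -0.032  0.394] (array([-2.778, -4.319,  0.467]), array([-0.181,  0.067, -0.229]))
[ 0.522 -0.104  0.42 ] (array([-2.313, -3.811,  0.26 ]), array([ 0.002, -0.003, -0.235]))
```

```bash
python3 -m handwheel '[[-0.2,-0.34,0,0,0,0,1],[-0.2,-0.34,0,0,0,0,1],[-0.2,-0.34,0,0,0,0,1],[-0.2,-0.34,0,0,0,0,1],[-0.2,-0.34,0,0,0,0,1],[-0.2,-0.34,0,0,0,0,1],[-0.2,-0.34,0,0,0,0,1],[-0.2,-0.34,0,0,0,0,1]]'
python3 -m handwheel '[[-0.2,-0.34,0,0,0,0,1],[-0.2,-0.34,0,0,0,0,1],[-0.2,-0.34,0,0,0,0,1],[0,0,0,0,0,-0.047,1],[0,0,0,0,0,-0.047,1],[0,0,0,0,0,-0.047,1],[0,0,0,0,0,-0.047,1],[0,0,0,0,0,-0.047,1]]'
python3 - <<'E'
from h import *
np.set_printoptions(suppress=True,precision=3)
p,r=cur(); print(p,sensors.state()["joints"])
t,q=pose(bar(.56,0),.6,.146); print(t,delta(p,r,t,q))
E
```

```text
clock: 2.15
tool_pos: [0.4284, -0.2261, 0.4476]
eef_rot: [0.817, -0.577, 0.0, 0.0]
wrist_force: [0.5, -0.8, 0.4]
grip_width: -0.0003
clock: 2.95
tool_pos: [0.5187, -0.1189, 0.4474]
eef_rot: [0.971, -0.24, -0.0, -0.0]
wrist_force: [-0.5, 0.6, -0.6]
grip_width: -0.0001
[ 0.519 -0.119  0.447] [-0.313  0.209  1.489 -0.     1.445  0.172]
[ 0.561 -0.032  0.394] (array([-0.025, -0.809,  0.441]), array([-0.191, -0.   ,  0.002]))
```

```bash
python3 -m handwheel '[[-0.01,-0.4,0,0,0,0,1],[-0.01,-0.4,0,0,0,0,1],[0,0,0,-0.048,0,0,1],[0,0,0,-0.048,0,0,1],[0,0,0,-0.048,0,0,1],[0,0,0,-0.047,0,0,1],[0,0,0,0,0,0,1]]'
python3 - <<'E'
from h import *
np.set_printoptions(suppress=True,precision=3)
p,r=cur(); print(p,sensors.state()["joints"])
for o in (.146,.096):
  t,q=pose(bar(.56,0),.6,o); print(t,delta(p,r,t,q))
E
```

```text
clock: 3.65
tool_pos: [0.5622, -0.0319, 0.4458]
eef_rot: [0.927, -0.23, -0.073, 0.287]
wrist_force: [-0.3, 0.6, -0.1]
grip_width: 0.0
[ 0.562 -0.032  0.446] [ 0.028  0.396  1.32  -0.52   1.73   0.512]
[ 0.561 -0.032  0.394] (array([-0.007, -0.241,  0.354]), array([0.   , 0.001, 0.001]))
[ 0.548 -0.057  0.353] (array([-0.006, -0.241,  0.771]), array([0.   , 0.001, 0.001]))
```

```bash
python3 -m handwheel '[[-0.006,-0.24,0.15,0,0,0,1],[0,0,0.25,0,0,0,1],[0,0,0.25,0,0,0,1],[0,0,0.12,0,0,0,1],[0,0,0,0,0,0,1]]'
python3 - <<'E'
from h import *
np.set_printoptions(suppress=True,precision=3)
p,r=cur(); print(p)
for n in ("scene","top","wrist"):
  im=cams.get_image(n); save(im,n+"1.png")
t,q=pose(bar(.56,0),.6,.086); print(t,delta(p,r,t,q))
E
python3 -c "
import cv2,numpy as np
s=cv2.imread('pics/scene1.png')[40:250,150:430];t=cv2.imread('pics/top1.png')[90:300,150:430]
cv2.imwrite('pics/c1.png',cv2.resize(np.vstack([s,t]),None,fx=1.4,fy=1.4))"
```

```text
clock: 4.15
tool_pos: [0.5471, -0.0587, 0.3539]
eef_rot: [0.927, -0.233, -0.073, 0.284]
wrist_force: [-0.2, 0.2, 0.6]
grip_width: -0.0001
[ 0.547 -0.059  0.354]
[ 0.545 -0.062  0.345] (array([-0.001, -0.018,  0.078]), array([-0.002,  0.001, -0.   ]))
```

View pics/c1.png

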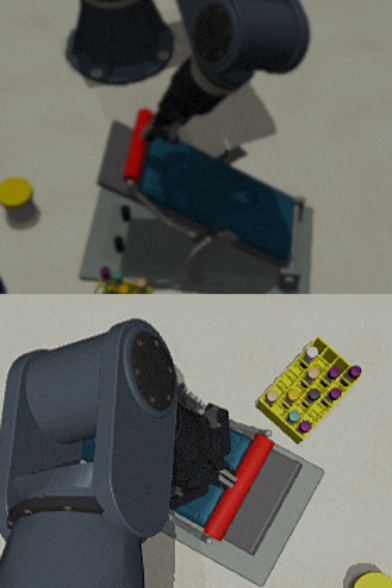

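View pics/wrist1.png

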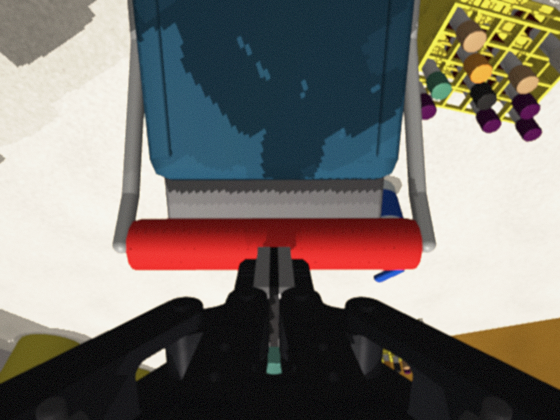

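The wrist view shows the shut fingertips centred on the bar: tips at column 275, bar from 127 to 420. The top view shows them just above the bar. Now I'll work out the press and the arc.

```bash
python3 - <<'E'
from h import *
np.set_printoptions(suppress=True,precision=3)
p,r=cur()
for th,rel,phi in [(.56,0,.6),(.56,.06,.6),(.56,.12,.6),(.56,.17,.6)]+[(t,.17,.25+.35*t/.56) for t in np.linspace(.56,0,15)[1:]]:
  t,q=pose(bar(th,rel),phi,.086); a,b=delta(p,r,t,q); print(th.__round__(2),rel,t,a,b); p,r=t,q
E
python3 -m handwheel '[[0,-0.02,0.05,0,0,0,1],[0,0,0.03,0,0,0,1],[0,0.01,0.04,0,0,0,1],[0,0,0,0,0,0,1]]'
```

```text
0.56 0 [ 0.545 -0.062  0.345] [-0.007 -0.02   0.102] [-0.002 -0.    -0.001]
0.56 0.06 [ 0.542 -0.069  0.339] [-0.     0.024  0.081] [0. 0. 0.]
0.56 0.12 [ 0.538 -0.075  0.332] [-0.     0.02   0.082] [0. 0. 0.]
0.56 0.17 [ 0.535 -0.08   0.326] [0.    0.012 0.069] [0. 0. 0.]
0.52 0.17 [ 0.531 -0.089  0.315] [-0.     0.018  0.118] [0.008 0.    0.   ]
0.48 0.17 [ 0.526 -0.097  0.304] [-0.     0.016  0.118] [ 0.008 -0.    -0.   ]
0.44 0.17 [ 0.522 -0.105  0.293] [0.    0.014 0.118] [ 0.008 -0.     0.   ]
0.4 0.17 [ 0.518 -0.112  0.282] [0.    0.012 0.118] [0.008 0.    0.   ]
0.36 0.17 [ 0.515 -0.119  0.27 ] [0.    0.011 0.118] [ 0.008  0.    -0.   ]
0.32 0.17 [ 0.511 -0.126  0.258] [0.    0.009 0.118] [ 0.008  0.    -0.   ]
0.28 0.17 [ 0.508 -0.132  0.245] [-0.     0.007  0.118] [0.008 0.    0.   ]
0.24 0.17 [ 0.505 -0.138  0.233] [0.    0.005 0.117] [ 0.008 -0.     0.   ]
0.2 0.17 [ 0.502 -0.143  0.22 ] [0.    0.004 0.117] [0.008 0.    0.   ]
0.16 0.17 [ 0.499 -0.148  0.207] [-0.     0.002  0.117] [ 0.008 -0.    -0.   ]
0.12 0.17 [ 0.497 -0.152  0.194] [0.    0.    0.117] [0.008 0.    0.   ]
0.08 0.17 [ 0.495 -0.156  0.181] [-0.    -0.002  0.116] [ 0.008  0.    -0.   ]
0.04 0.17 [ 0.493 -0.159  0.167] [-0.    -0.003  0.116] [ 0.008 -0.     0.   ]
0.0 0.17 [ 0.492 -0.162  0.154] [-0.    -0.005  0.116] [0.008 0.    0.   ]
clock: 4.7
tool_pos: [0.5445, -0.0642, 0.3425]
eef_rot: [0.927, -0.232, -0.072, 0.286]
wrist_force: [1.1, 1.1, 1.0]
grip_width: 0.0003
```

```bash
python3 -m handwheel '[[0,0.02,0.06,0,0,0,1],[0,0.02,0.06,0,0,0,1],[0,0.01,0.04,0,0,0,1],[0,0,0,0,0,0,1]]'
python3 - <<'E'
from h import *
np.set_printoptions(suppress=True,precision=3)
im,P,B,c,n=measure(); print("tilt",np.arccos(n[2]),"bar",P.mean(0),np.percentile(P[:,2],95),len(P)); print(bar(.56,.12),bar(.56,.17))
im=cams.get_image("wrist"); save(im,"wrist2.png")
p,r=cur(); t,q=pose(bar(.56,.17),.6,.086); print(p,t,delta(p,r,t,q))
E
```

```text
clock: 5.1
tool_pos: [0.5369, -0.0785, 0.3301]
eef_rot: [0.927, -0.232, -0.072, 0.286]
wrist_force: [-0.0, 0.8, 5.6]
grip_width: 0.0001
tilt 0.5125241978759946 bar [ 0.514 -0.121  0.269] 0.2730896268891696 1069
[ 0.515 -0.118  0.261] [ 0.512 -0.123  0.255]
[ 0.537 -0.078  0.33 ] [ 0.535 -0.08   0.326] (array([-0.005, -0.002,  0.046]), array([-0.001,  0.   , -0.   ]))
```

View pics/wrist2.png

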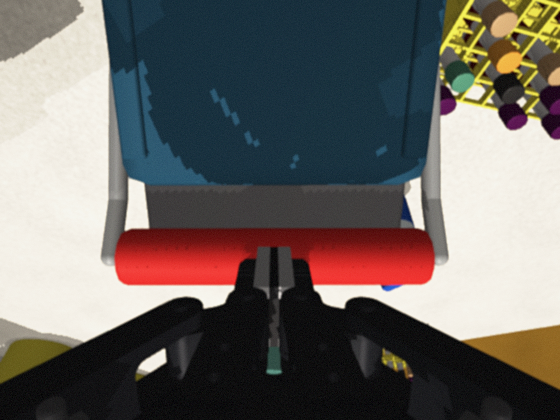

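The wrist view shows the bar lowered, now at row 257, with the tips centred on it at column 275. The 5.6 N reading is close to the stop force. I'll press the last few mm and hold.

```bash
python3 -m handwheel '[[0,0.008,0.04,0,0,0,1],[0,0,0.02,0,0,0,1],[0,0,0,0,0,0,1],[0,0,0,0,0,0,1]]'
python3 - <<'E'
from h import *
np.set_printoptions(suppress=True,precision=3)
im,P,B,c,n=measure(); print("tilt",np.arccos(n[2]),"bar",P.mean(0),np.percentile(P[:,2],95),len(P),len(B))
p,r=cur(); t,q=pose(bar(.56,.17),.6,.086); print(p,t,delta(p,r,t,q),sensors.state()["wrist_force"])
E
```

```text
clock: 5.6
tool_pos: [0.5349, -0.0823, 0.3253]
eef_rot: [0.927, -0.232, -0.071, 0.286]
wrist_force: [-0.2, 0.3, 7.1]
grip_width: 0.0003
tilt 0.7725348343142642 bar [ 0.512 -0.125  0.264] 0.26862191861429474 1065 15
[ 0.535 -0.082  0.325] [ 0.535 -0.08   0.326] (array([-0.005, -0.011, -0.011]), array([-0.001, -0.   , -0.   ])) [-0.871  0.482  6.599]
```

The bar axis is at z 0.2555, which is the stop position for tilt 0.56, so step 1 is held. Next is the push down along the arc.

```bash
python3 -m handwheel '[[0,0.01,0.08,0.006,0,0,1],[0,0.016,0.118,0.008,0,0,1],[0,0.014,0.118,0.008,0,0,1],[0,0.012,0.118,0.008,0,0,1],[0,0.011,0.118,0.008,0,0,1]]'
python3 - <<'E'
from h import *
np.set_printoptions(suppress=True,precision=3)
im,P,B,c,n=measure(); print("bar",P.mean(0),np.percentile(P[:,2],95),len(P))
p,r=cur(); print(p,sensors.state()["wrist_force"])
for th in np.arange(.42,.28,-.01):
  t,q=pose(bar(th,.17),.25+.35*th/.56,.086); print(round(th,2),t,delta(p,r,t,q)) if abs(t[2]-p[2])<.004 else 0
im=cams.get_image("wrist"); save(im,"wrist3.png")
E
```

```text
clock: 6.15
tool_pos: [0.5157, -0.119, 0.2729]
eef_rot: [0.942, -0.236, -0.057, 0.23]
wrist_force: [-0.5, -2.6, 10.5]
grip_width: -0.0003
bar [ 0.497 -0.154  0.207] 0.2115187652156234 918
[ 0.515 -0.12   0.271] [ 4.157 -0.992  3.603]
0.37 [ 0.515 -0.118  0.273] (array([-0.005, -0.008, -0.02 ]), array([-0.001,  0.   , -0.   ]))
0.36 [ 0.515 -0.119  0.27 ] (array([-0.005, -0.005,  0.009]), array([ 0.001,  0.   , -0.   ]))
```

View pics/wrist3.png

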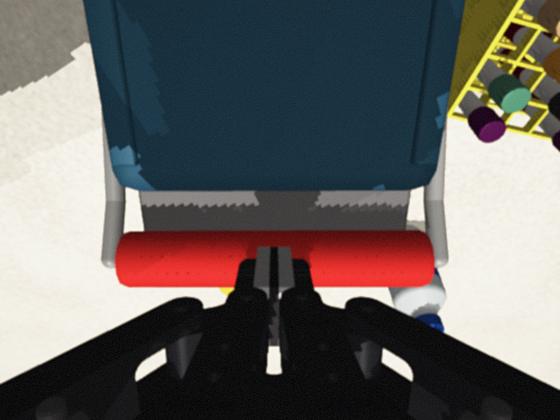

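The wrist view shows the tips still centred and the bar steady at rows 232–287, so it is pressed and tilt is about 0.36. I'll carry on.

```bash
python3 -m handwheel '[[0,0.006,0.08,0.006,0,0,1],[0,0.009,0.118,0.008,0,0,1],[0,0.007,0.118,0.008,0,0,1],[0,0.005,0.118,0.008,0,0,1],[0,0.004,0.118,0.008,0,0,1],[0,0.002,0.118,0.008,0,0,1]]'
python3 - <<'E'
from h import *
np.set_printoptions(suppress=True,precision=3)
p,r=cur(); print(p,sensors.state()["wrist_force"])
for th in (.16,.14,.12,0):
  t,q=pose(bar(th,.17),.25+.35*th/.56,.086); print(th,t,delta(p,r,t,q))
E
```

```text
clock: 6.85
tool_pos: [0.4989, -0.1506, 0.201]
eef_rot: [0.957, -0.24, -0.04, 0.161]
wrist_force: [0.5, -2.2, 7.6]
grip_width: -0.0002
[ 0.499 -0.151  0.201] [ 0.475 -2.157  7.632]
0.16 [ 0.499 -0.148  0.207] (array([-0.008, -0.007, -0.057]), array([-0.005, -0.   , -0.   ]))
0.14 [ 0.498 -0.15   0.201] (array([-0.008, -0.006,  0.002]), array([-0.001, -0.   , -0.   ]))
0.12 [ 0.497 -0.152  0.194] (array([-0.008, -0.005,  0.06 ]), array([ 0.003, -0.   , -0.   ]))
0 [ 0.492 -0.162  0.154] (array([-0.008, -0.027,  0.408]), array([ 0.027, -0.   , -0.   ]))
```

```bash
python3 -m handwheel '[[0,-0.002,0.1,0.007,0,0,1],[0,-0.003,0.1,0.007,0,0,1],[0,-0.004,0.09,0.006,0,0,1],[0,-0.005,0.07,0.005,0,0,1],[0,0,0.04,0.002,0,0,1],[0,0,0.02,0,0,0,1],[0,0,0,0,0,0,1]]'
python3 - <<'E'
from h import *
np.set_printoptions(suppress=True,precision=3)
im,P,B,c,n=measure(); print("bar",P.mean(0),np.percentile(P[:,2],95),len(P))
p,r=cur(); print(p,sensors.state()["wrist_force"])
t,q=pose(bar(0,.17),.25,.086); print(t,delta(p,r,t,q))
save(cams.get_image("scene"),"scene4.png")
E
```

```text
clock: 7.55
tool_pos: [0.4928, -0.1617, 0.1522]
eef_rot: [0.963, -0.241, -0.03, 0.12]
wrist_force: [0.3, 0.9, 4.9]
grip_width: -0.0002<stdin>:3: RuntimeWarning: Mean of empty slice.
  ret = um.true_divide(
Traceback (most recent call last):
IndexError: index -1 is out of bounds for axis 0 with size 0
```

Force is only 4.9 N and the buffers have not shown up yet, so I'll press on in small steps.

```bash
python3 -m handwheel '[[0,0,0.03,0,0,0,1],[0,0,0,0,0,0,1]]'; python3 -m handwheel '[[0,0,0.03,0,0,0,1],[0,0,0,0,0,0,1]]'
python3 - <<'E'
from h import *
np.set_printoptions(suppress=True,precision=3)
p,r=cur(); print(p,sensors.state()["wrist_force"])
t,q=pose(bar(0,.17),.25,.086); print(t,delta(p,r,t,q))
save(cams.get_image("scene"),"scene4.png");save(cams.get_image("wrist"),"wrist4.png")
E
```

```text
clock: 7.8
tool_pos: [0.4928, -0.1623, 0.1502]
eef_rot: [0.962, -0.241, -0.029, 0.121]
wrist_force: [-3.5, 7.1, 26.7]
grip_width: 0.0001
clock: 8.0
tool_pos: [0.4928, -0.1628, 0.1483]
eef_rot: [0.962, -0.241, -0.029, 0.121]
wrist_force: [-8.3, 15.0, 47.6]
grip_width: 0.0
[ 0.493 -0.163  0.148] [-8.332 14.983 47.643]
[ 0.492 -0.162  0.154] (array([-0.011,  0.006, -0.046]), array([-0.   , -0.001, -0.001]))
```

View pics/scene4.png

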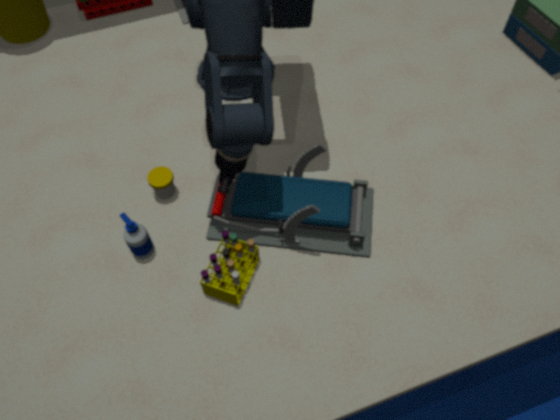

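View pics/wrist4.png

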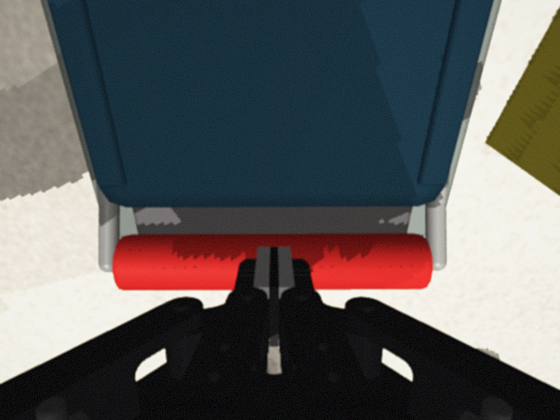

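The arm rest is flat in the scene view, with the bar at (218,203), and the reaction has risen sharply to 48 N. It is on its buffers with the bar on its stop. I'll back off along the tool axis.

```bash
python3 -m handwheel '[[0,0,-0.06,0,0,0,1],[0,0,-0.1,0,0,0,1],[0,0,-0.1,0,0,0,1],[0,0,-0.15,0,0,0,1],[0,0,-0.3,0,0,0,1],[0,0,-0.4,0,0,0,1],[0,0,-0.4,0,0,0,1],[0,0,-0.4,0,0,0,1]]'; python3 -m handwheel '[[0,-0.2,-0.4,0,0,0,1],[0,-0.3,-0.2,0,0,0,1],[0,-0.4,0,0,0,0,1],[0,-0.4,0,0,0,0,1],[0,0,0,0,0,0,1]]'
python3 - <<'E'
from h import *
np.set_printoptions(suppress=True,precision=3)
im=cams.get_image("scene"); save(im,"scene5.png")
hsv=cv2.cvtColor(im["pixels"],cv2.COLOR_RGB2HSV).astype(int)
m=((hsv[...,0]<8)|(hsv[...,0]>172))&(hsv[...,1]>130)&(hsv[...,2]>50)
P=cloud(im,m);P=P[(P[:,0]>.3)&(P[:,1]<0)]; print("bar",np.percentile(P,[5,50,95],axis=0),len(P),"expect axis",bar(0,0),bar(0,.17))
b=(hsv[...,0]>90)&(hsv[...,0]<125)&(hsv[...,1]>100); b=cv2.erode(b.astype(np.uint8),np.ones((7,7)))>0
B=cloud(im,b);B=B[(B[:,0]>.45)&(B[:,0]<.72)&(B[:,1]>-.2)&(B[:,1]<.15)&(B[:,2]<.15)];c=B.mean(0);n=np.linalg.svd(B-c,full_matrices=False)[2][2];print("n",n,len(B))
for t in ["tube_rack","gel_bottle","sample_cup"]:
    d=cams.silhouettes(t,im)[0]; print(t,d["p"],d["extent"],np.percentile(cloud(im,d["region"]),[2,50,98],axis=0).round(3).tolist())
print(sensors.state()["wrist_force"])
E
```

```text
clock: 8.9
tool_pos: [0.5177, -0.1128, 0.3692]
eef_rot: [0.963, -0.241, -0.031, 0.12]
wrist_force: [0.9, -1.5, -0.4]
grip_width: 0.0002
clock: 9.4
tool_pos: [0.5974, 0.0376, 0.3933]
eef_rot: [0.963, -0.239, -0.032, 0.12]
wrist_force: [0.9, -0.0, -0.3]
grip_width: 0.0
bar [[ 0.436 -0.209  0.061]
 [ 0.495 -0.179  0.108]
 [ 0.546 -0.146  0.113]] 474 expect axis [ 0.486 -0.173  0.098] [ 0.482 -0.18   0.07 ]
n [-0.005  0.003  1.   ] 3558Traceback (most recent call last):
  File "<stdin>", line 10, in <module>
IndexError: list index out of range
```

View pics/scene5.png

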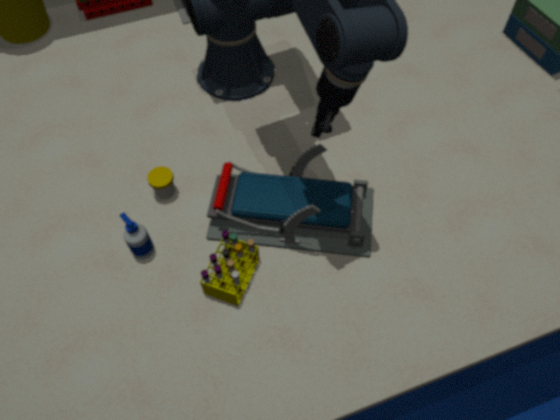

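The arm rest lies flat (cushion normal is vertical) and the bar is back up, with its top at z 0.11 and its middle at (223,187). The rack, bottle and cup are at the same pixels as before, and the arm is clear.

```bash
python3 -c "
from workcell import ticket; print(ticket.close_job())"
```

```text
the job is handed in; nothing more can be done
None
```

The arm rest is fully down on its buffers, the release bar has sprung back up, and I handed the job in at about 9.5 s. No verdict came back.

- **What I did:** With the fingers shut, I pressed the bar to its stop with the arm rest still at about 0.56 rad. I held it there for about 0.2 s, with the bar axis at z 0.2555 m, which matches the stop. I then pushed along the bar's arc at about 12–14 mm per 0.1 s until the buffers answered, at 48 N vertical (about 51 N at the wrist). Finally I backed off along the tool axis.
- **Arm rest and bar:** In the last check the cushion was level to about 0.006 rad. The bar's top was at z ≈ 0.11 m, so its axis is about where it should be with the bar up (0.098 m).
- **Robot:** The wrist force was about zero and the gripper was well clear of everything.
- **Checks that failed:**
  - The network check of the rack, bottle and cup stopped when it did not find the tube rack in the last picture. I judged those three by eye only; they stand at the same pixels as at the start.
  - Two cushion-tilt readings during the press (0.51 and 0.77 rad) were spoiled by the gripper blocking the view, so I used the bar height and wrist force instead.
  - One top-camera measurement while the arm rest was nearly down found no bar or cushion points, so I relied on the wrist force there.

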